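# Stack the controller module on its chassis

### The job

Assemble the module on the grey chassis plate, one piece at a time from the bottom up: the power board on the chassis bosses, then the relay board on top of it, then the controller board, and last the aluminium cover plate. Each piece stands level on its four legs, squarely over the one below with the edges lined up (any quarter turn will do), and is let go before the next is fetched. Leave the iron stand, the cutters and the screwdriver where they lie.

Things in the scene. Friction and masses are not known exactly. Their poses are not given: they have to be found in the camera images.
- chassis: Grey painted square chassis plate, 100 x 100 x 5 mm, fixed to the bench, with four bright round bosses 18 mm in diameter at 23 mm either side of its centre in x and y, their flat tops 14 mm above the bench. Origin: centre of its underside on the bench; z up, x and y along its edges. The bottom board's legs stand on the bosses
- power_board: Power board: green circuit board with two upright round aluminium capacitor cans (21 mm wide, 16 mm tall) in a row along x across the middle. 62 x 62 mm plate, 5 mm thick, on four fixed brass legs 25 mm long, 7 mm across, at 23 mm either side of the centre in x and y. Origin: centre, at the legs' feet; plate spans z = 25 to 30 mm, z up, x and y along its edges. About 0.15 kg
- relay_board: Relay board: green board with three white relays (20 x 19 mm, 14 mm tall) side by side in a strip along y across the middle. 62 x 62 mm plate, 5 mm thick, on four fixed brass legs 25 mm long, 7 mm across, at 23 mm either side of the centre in x and y. Origin: centre, at the legs' feet; plate spans z = 25 to 30 mm, z up, x and y along its edges. About 0.13 kg
- controller_board: Controller board: green, nearly flat: a thin square black chip (21 x 21 x 3 mm) in the middle, a steel connector (6 x 20 mm, 6 mm tall) at its -x edge. 62 x 62 mm plate, 5 mm thick, on four fixed brass legs 25 mm long, 7 mm across, at 23 mm either side of the centre in x and y. Origin: centre, at the legs' feet; plate spans z = 25 to 30 mm, z up, x and y along its edges. About 0.09 kg
- cover_plate: Cover plate: bare aluminium plate with seven narrow dark vent slots and nothing standing on it. 62 x 62 mm plate, 5 mm thick, on four fixed brass legs 25 mm long, 7 mm across, at 23 mm either side of the centre in x and y. Origin: centre, at the legs' feet; plate spans z = 25 to 30 mm, z up, x and y along its edges. About 0.1 kg
- iron_stand: Bystander, loose: soldering-iron stand, black base 160 x 75 x 18 mm with a yellow sponge and an iron with blue handle in a steel coil sloping up and out past its +x end to 190 mm from the origin and 175 mm high. Origin: centre of the base's underside, x along the base
- cutters: Bystander, loose: side cutters lying flat, 130 mm long, yellow handles towards -x, 12 mm thick. Origin: on the bench under the middle of the tool
- screwdriver: Bystander, loose: screwdriver lying flat along its own x axis. Origin: on the bench under the middle of the tool
Things that resemble listed ones, but are neither listed nor needed, are in the scene too. Of the things that look like the chassis, the middle-sized one is meant.

How it is judged:
On the way, in this order (a step that is already met when the one before it is completed fails the run):
1. the power board stands released and still on the chassis bosses (horizontal distance between power_board and chassis below 0.008 m and z of power_board in the frame of chassis between 0.011 and 0.017 m and angle between power_board's own z axis and vertical below 0.06 rad and (angle between the x axis of power_board and the x axis of chassis, either way round below 0.15 rad or angle between the x axis of power_board and the y axis of chassis, either way round below 0.15 rad) and linear speed of power_board below 0.02 m/s and angular speed of power_board below 0.2 rad/s and contact force between the fingers and power_board below 0.1 N), for 0.2 s.
2. the relay board stands released and still on the power board (horizontal distance between relay_board and power_board below 0.008 m and z of relay_board in the frame of power_board between 0.027 and 0.033 m and angle between relay_board's own z axis and vertical below 0.06 rad and (angle between the x axis of relay_board and the x axis of power_board, either way round below 0.15 rad or angle between the x axis of relay_board and the y axis of power_board, either way round below 0.15 rad) and linear speed of relay_board below 0.02 m/s and angular speed of relay_board below 0.2 rad/s and contact force between the fingers and relay_board below 0.1 N), for 0.2 s.
3. the controller board stands released and still on the relay board (horizontal distance between controller_board and relay_board below 0.008 m and z of controller_board in the frame of relay_board between 0.027 and 0.033 m and angle between controller_board's own z axis and vertical below 0.06 rad and (angle between the x axis of controller_board and the x axis of relay_board, either way round below 0.15 rad or angle between the x axis of controller_board and the y axis of relay_board, either way round below 0.15 rad) and linear speed of controller_board below 0.02 m/s and angular speed of controller_board below 0.2 rad/s and contact force between the fingers and controller_board below 0.1 N), for 0.2 s.
4. the aluminium cover plate stands released and still on the controller board (horizontal distance between cover_plate and controller_board below 0.008 m and z of cover_plate in the frame of controller_board between 0.027 and 0.033 m and angle between cover_plate's own z axis and vertical below 0.06 rad and (angle between the x axis of cover_plate and the x axis of controller_board, either way round below 0.15 rad or angle between the x axis of cover_plate and the y axis of controller_board, either way round below 0.15 rad) and linear speed of cover_plate below 0.02 m/s and angular speed of cover_plate below 0.2 rad/s and contact force between the fingers and cover_plate below 0.1 N), for 0.2 s.
At the end, for the whole second after the job is handed in: On the chassis, bottom to top: power, relay, controller board, cover plate; each within 8 mm horizontally of the centre of the one below, edges parallel within 0.15 rad (any quarter turn), level within 0.06 rad, seated on its feet (height within 3 mm), released and at rest (all of step 1 and all of step 2 and all of step 3 and all of step 4); the robot touches nothing.
It fails at once if the iron stand is moved by more than 20 mm (distance of iron_stand from where it was at the start of the episode above 0.02 m).
It fails at once if the cutters is moved by more than 20 mm (distance of cutters from where it was at the start of the episode above 0.02 m).
It fails at once if the screwdriver is moved by more than 20 mm (distance of screwdriver from where it was at the start of the episode above 0.02 m).
It also fails if it takes over 102 s, if anything falls off the work surface, if the arm or the gripper's body presses on something with over 40 N, if the wrist force passes 120 N, or if a joint passes its speed limit or range.

### The arm

A 6-joint arm with a two-finger parallel gripper is mounted at the origin on the work surface. World frame = base frame: x ahead of the robot, y to its left, z up, the work surface at z = 0. Lengths are in m, angles in rad, forces in N, time in s.
With the tool pointing down it reaches from about 0.25 to 0.775 m from the base axis. Payload 4 kg.
Tool frame: the origin (TCP) lies at the very end of the fingers, on their centre line; the grasp point (between the pads) lies 19 mm behind it; z points along the fingers, y is the line along which they close (so a half turn about z gives the same grasp; the last joint's range is limited). The gripper opens to 94 mm and grips with 3 to 60 N. Pads are 16 mm wide; open, the fingers measure 119 mm over their backs; the gripper's body (75 mm by 177 mm) begins 78 mm behind the grasp point.
Start: joints at [1.05, 0.087, 1.371, -0, 1.684, -0.103], TCP at [0.223, 0.503, 0.206] pointing down, gripper open.
Joint ranges: [-3.1, 3.1], [-0.76, 2.03], [0.27, 2.55], [-1.08, 4.22], [0.17, 2.65], [-2.57, 2.57]. Speed limits (rad/s): [2.79, 2.79, 3.14, 3.14, 3.14, 3.14].

### API

Orientations are given as [roll, pitch, yaw] about the fixed x, y, z axes, in that order (R = Rz(yaw) Ry(pitch) Rx(roll)).
In Python, from bench import robot gives the robot as it stands. The module is installed in compiled form; this text tells all that it offers.
- The arm moves only by the tool move_arm, never from a script. Its argument "deltas" is one flat list of numbers, 7 for each row, row after row: the turn, a rotation vector about the tool's x, y, z in rad, then the shift along the tool's x, y, z in cm, then the closure, from -1 (fully open) to 1 (shut). A call has 1 to 8 rows; each row is the pose to reach, as a shift and turn from the pose commanded when the call began, along the tool's axes at that moment; what a row does not reach only later rows make up. A row lasts 1/10 s, in which the tool goes at most 50 mm and 8.59 degrees, less where a joint would pass 70% of its speed; a pose out of reach is approached as far as the arm can. A call with a gripper value outside its range is refused whole. The fingers move at their own pace and stop on an object; the grip force is fixed at half the most. Time passes only in rows, so rows that repeat a pose let the fingers close. It gives the time, the measured TCP pose, the force, the opening and the grip force at its end, in the units of the state.
- robot.get_obs(): the state, without advancing time (a new reading comes with each control period).
- robot.snapshot(name): name is "scene" or "top"; returns a dict with "image" (400x640x3 uint8, red, green, blue), "depth" (400x640 float32, m along the optical axis (not along the pixel's ray), 0 where there is no reading), "fov_y" (degrees; the focal length in pixels is half the picture's height over the tangent of half this angle, whatever the lens; pixels are square), "cx", "cy" (the principal point, pixels), "origin" and "orientation" of the camera in the world. Camera axes: x right, y up, looking along -z (the intrinsics and any distortion apply to the point x, -y, -z); pixel columns grow to the right and rows downward; lengths in m; the calibration is good to about 2 mm. A picture is of the moment at which its call begins.
- robot.close_job(): hands the job in; it is judged then, once.
The state is a dict: "time": time; "joint_positions": joint angles; "qvel": joint speeds; "joint_torque": joint torques, N m; "tool_pos": TCP position; "ee_rot": TCP orientation; "wrist_force": force on the tool from outside, world axes, zero at the start; "wrist_torque": the same for the moment, N m; "width": finger opening in m; "finger_force": force on a finger pad.
Only numpy, scipy, OpenCV 4.12 (cv2) and the standard library are available. Lean on these libraries where they do the work, as an engineer would, in place of code of your own. Each camera call takes 0.05 s, during which the arm holds its last target. There are 200 camera calls.

## Working session

There is one attempt and no reset: what is moved stays moved. The work goes in short steps, Python scripts to look and compute and a tool call to move; the robot and the scene stay as the last step left them, time stands still between calls to the robot, and variables do not carry over. Pictures are saved under pics/ and viewed, at most 14 in all, crops included, and the job is handed in when it is done.

Besides the shell and the picture viewer there is one more tool, called after ">>>" in YAML: its name, and indented under it one key for each argument. move_arm: Moves the arm, as the interface text tells. Its arguments: {"type":"object","properties":{"deltas":{"type":"array","items":{"type":"number"}}},"required":["deltas"]}

```bash
mkdir -p pics
cat > h.py <<'E'
import numpy as np, cv2, pickle
from bench import robot
from scipy.spatial.transform import Rotation as R
def snap(n,f):
    s=robot.snapshot(n); pickle.dump(s,open(f'pics/{f}.pkl','wb'))
    cv2.imwrite(f'pics/{f}.png',cv2.cvtColor(s['image'],cv2.COLOR_RGB2BGR)); return s
def load(f): return pickle.load(open(f'pics/{f}.pkl','rb'))
def rot(s):
    o=np.array(s['orientation'],float)
    return o if o.shape==(3,3) else R.from_euler('xyz',o).as_matrix() if o.size==3 else None
def rays(s,uv):
    uv=np.atleast_2d(uv).astype(float); f=200/np.tan(np.radians(s['fov_y'])/2)
    d=np.c_[(uv[:,0]-s['cx'])/f,-(uv[:,1]-s['cy'])/f,-np.ones(len(uv))]
    return d@rot(s).T
def onplane(s,uv,z):
    d=rays(s,uv); o=np.array(s['origin']); return o+d*((z-o[2])/d[:,2])[:,None]
def cloud(s):
    v,u=np.mgrid[:400,:640]; d=rays(s,np.c_[u.ravel(),v.ravel()])
    return (np.array(s['origin'])+d*s['depth'].ravel()[:,None]).reshape(400,640,3)
E
python3 - <<'E'
from h import *
for n in('top','scene'):
    s=snap(n,n+'0'); print({k:s[k] for k in s if k not in('image','depth')}, (s['depth']==0).mean())
print(robot.get_obs())
E
```

```text
{'fov_y': 50.02887237099866, 'cx': 319.45509235662564, 'cy': 195.18171902726516, 'origin': array([ 0.40251216, -0.00711829,  1.30828058]), 'orientation': array([ 0.17045323, -0.00439771, -1.54419835])} 0.00414453125
{'fov_y': 49.38026141699917, 'cx': 312.01521507299503, 'cy': 200.10211759889418, 'origin': array([ 1.30311681, -0.7509239 ,  0.85392761]), 'orientation': array([ 0.89702416, -0.00214748,  0.71871126])} 0.004609375
{'time': 0.1, 'joint_positions': array([ 1.04985941e+00,  8.79124539e-02,  1.37206795e+00, -1.85617427e-05,
        1.68358985e+00, -1.03089427e-01]), 'qvel': array([ 0.00036074, -0.00024494, -0.00302695,  0.00018784,  0.00142718,
        0.00024127]), 'joint_torque': array([ 2.53743347e-03, -3.41254413e+01, -3.03299940e+01,  7.20587187e-02,
        3.04746337e-02, -1.02506822e-04]), 'tool_pos': array([0.22295196, 0.50226073, 0.20442192]), 'ee_rot': array([-3.13962366e+00, -1.85158550e-04,  2.72374291e+00]), 'wrist_force': array([-0.60896402,  0.58061152, -0.27269056]), 'wrist_torque': array([-0.01433207,  0.02626555, -0.02316285]), 'finger_force': 0.0, 'width': 0.09385728754081311}
```

View pics/top0.png

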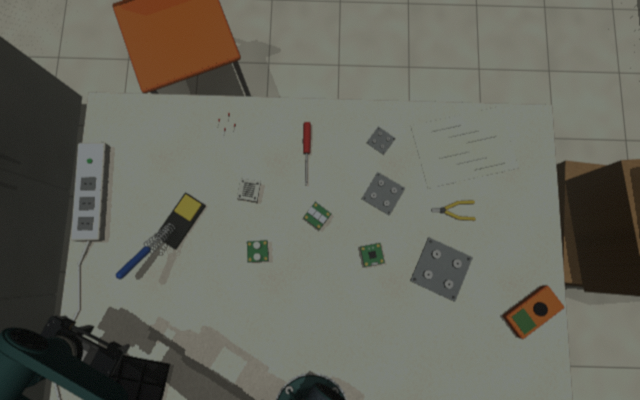

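View pics/scene0.png

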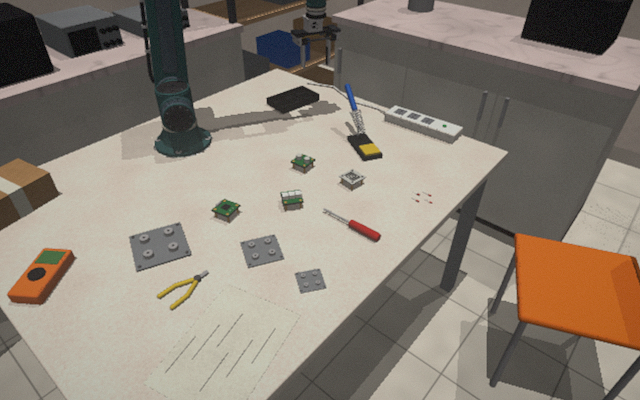

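Candidates in the top picture:
- **Chassis lookalikes:** small at (381,140), middle at (383,193), large at (441,268). I choose the middle one.
- **Boards:** power (two cans) at (258,251), relay (three white blocks) at (317,215), controller (black chip) at (371,254).
- **Cover (slotted):** (250,190).

I'll measure these and check them in a close crop.

```bash
cat >> h.py <<'E'
def rect(P):
    (cx,cy),(w,h),a=cv2.minAreaRect(P[:,:2].astype(np.float32)*1000)
    return np.round([cx/1000,cy/1000,w,h,(a+45)%90-45],4)
def depthrect(s,u,v,zlo,zhi,r):
    P=cloud(s); c=P[v,u]; m=(P[...,2]>zlo)&(P[...,2]<zhi)&(np.hypot(P[...,0]-c[0],P[...,1]-c[1])<r)
    Q=P[m]; return m,Q
E
python3 - <<'E'
from h import *
s=load('top0'); C=cloud(s)
for n,u,v,zl,zh,r in [('power',258,251,.018,.06,.055),('relay',317,215,.018,.06,.055),('ctrl',371,254,.018,.045,.055),('cover',250,190,.018,.045,.055),('chassis',383,193,.0025,.03,.09),('small',381,140,.0025,.03,.07),('big',441,268,.0025,.03,.11)]:
    m,Q=depthrect(s,u,v,zl,zh,r)
    z=.03 if zl>.01 else .005
    vv,uu=np.nonzero(m); L=onplane(s,np.c_[uu,vv],z)
    print(n,m.sum(),'centroid',L[:,:2].mean(0).round(4),'rect',rect(L),'medz',np.median(Q[:,2]).round(4), 'zrange',Q[:,2].min().round(3),Q[:,2].max().round(3))
print('bench',np.median(C[300:320,300:400,2]))
a=cv2.imread('pics/top0.png')[120:300,230:480]
cv2.imwrite('pics/crop0.png',cv2.convertScaleAbs(cv2.resize(a,None,fx=3.2,fy=3.2,interpolation=cv2.INTER_CUBIC),alpha=1.7))
E
```

```text
power 446 centroid [0.4495 0.173 ] rect [ 0.4499  0.1728 61.9744 62.3081  5.112 ] medz 0.0307 zrange 0.022 0.051
relay 425 centroid [ 0.5603 -0.0006] rect [ 5.60200e-01 -6.00000e-04  6.20328e+01  6.16030e+01 -3.56171e+01] medz 0.0314 zrange 0.023 0.051
ctrl 444 centroid [ 0.4482 -0.1667] rect [ 0.4483 -0.1666 61.3283 62.2753 12.7436] medz 0.0303 zrange 0.024 0.043
cover 414 centroid [0.6335 0.2089] rect [ 0.6337  0.2087 61.9167 61.9966 -7.8061] medz 0.0297 zrange 0.022 0.037
chassis 960 centroid [ 0.6373 -0.2031] rect [  0.6376  -0.2067 170.3415 171.9299  -3.071 ] medz 0.005 zrange 0.003 0.02
small 332 centroid [ 0.8097 -0.1969] rect [  0.8102  -0.1958 133.9202 125.8956  29.6456] medz 0.0041 zrange 0.003 0.016
big 2539 centroid [ 0.4119 -0.378 ] rect [  0.4163  -0.3775 215.3084 216.2164   6.5259] medz 0.0071 zrange 0.003 0.026
bench 0.00018157968894461085
```

View pics/crop0.png

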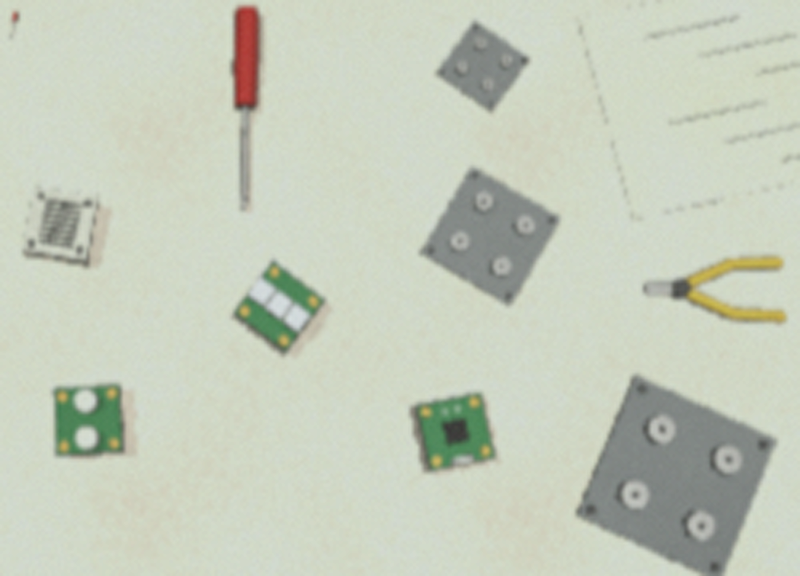

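The crop confirms the choices: the middle-sized chassis is at crop (490,235), and the cans, relays, chip and slots match their boards. The four board rectangles come out at 62 x 62 mm with z of about 30 mm. Next I'll get the chassis by colour and make a cross-check from the scene camera.

```bash
cat >> h.py <<'E'
def go(p,yaw,z=None):
    "delta from measured pose to target p, yaw(deg), tool down"
    o=robot.get_obs(); R0=R.from_euler('xyz',o['ee_rot']); 
    yaw=np.radians(yaw); T=R.from_euler('xyz',[np.pi,0,yaw])
    print('t',round(o['time'],2),'turn',(R0.inv()*T).as_rotvec().round(3),'cm',(100*R0.inv().apply(np.array(p)-o['tool_pos'])).round(2),
      'at',o['tool_pos'].round(4),'rpy',np.degrees(o['ee_rot']).round(1),'w',round(o['width'],4),'q',o['joint_positions'].round(2))
E
python3 - <<'E'
from h import *
s=load('top0'); hsv=cv2.cvtColor(s['image'],cv2.COLOR_RGB2HSV); P=cloud(s)
c=P[193,383]; near=np.hypot(P[...,0]-c[0],P[...,1]-c[1])<.085
print('c',c,'hsv',hsv[193,383],'bench hsv',hsv[193,340])
m=(near&(hsv[...,2]<130)).astype(np.uint8)
m=cv2.morphologyEx(m,cv2.MORPH_OPEN,np.ones((2,2),np.uint8))
cs,_=cv2.findContours(m,cv2.RETR_EXTERNAL,cv2.CHAIN_APPROX_NONE); k=max(cs,key=cv2.contourArea)
f=cv2.drawContours(np.zeros_like(m),[k],-1,1,-1); v,u=np.nonzero(f)
L=onplane(s,np.c_[u,v],.005); print('chassis',L.mean(0),rect(L))
b=((f>0)&(cv2.erode(f,np.ones((5,5)))>0)&(P[...,2]>.010)); print('boss z',np.median(P[b][:,2]),b.sum())
v,u=np.nonzero(b);L=onplane(s,np.c_[u,v],.014);print('boss centroid',L.mean(0),rect(L))
r=(hsv[...,2]>-1)&(P[...,2]>.1)&(P[...,1]>.25)&(P[...,0]>.3)
print('iron tall',P[r].min(0),P[r].max(0)); 
s=snap('scene','scene0b'); P=cloud(s)
for n,x,y,z0,z1 in [('power',.4495,.173,.026,.034),('relay',.5603,-.0006,.026,.034),('ctrl',.4482,-.1667,.026,.034),('cover',.6335,.2089,.026,.034),('boss',.6373,-.2031,.0115,.017)]:
    q=(np.hypot(P[...,0]-x,P[...,1]-y)<.06)&(P[...,2]>z0)&(P[...,2]<z1); print(n,q.sum(),P[q].mean(0).round(4),rect(P[q]))
go([.4495,.173,.2],95)
E
```

```text
c [ 0.63982876 -0.20357627  0.00110692] hsv [75 13 81] bench hsv [ 45  20 127]
chassis [ 0.63515722 -0.20569383  0.005     ] [  0.6354  -0.2061 166.1634 167.2238   1.5519]
boss z 0.013006875039126564 117
boss centroid [ 0.6368774  -0.20179802  0.014     ] [  0.6235  -0.2062 111.6428  91.0828 -24.4656]
iron tall [0.36293266 0.43914107 0.1000724 ] [0.48161073 0.51760697 0.17685416]
power 127 [0.4602 0.1656 0.0292] [ 0.4572  0.174  62.8781 65.5924  6.2008]
relay 138 [ 0.5761 -0.0092  0.0293] [ 5.66600e-01 -1.30000e-03  6.12207e+01  6.85488e+01 -3.58605e+01]
ctrl 270 [ 0.4567 -0.1687  0.0293] [ 0.4551 -0.1673 62.4106 65.1475 11.8169]
cover 198 [0.6409 0.2072 0.0287] [ 0.6407  0.207  68.8868 64.6993 -6.7848]
boss 87 [ 0.6459 -0.2034  0.0132] [  0.6452  -0.2038  61.379   63.5638 -29.5776]
t 0.15 turn [-2.000e-03  1.000e-03  1.066e+00] cm [-34.07 -20.91   0.49] at [0.223  0.5023 0.2046] rpy [-179.9   -0.   156.1] w 0.094 q [ 1.05  0.09  1.37 -0.    1.68 -0.1 ]
```

Run:
```python
from h import *
for fn in('top0','scene0b'):
    s=load(fn); V=s['image'].max(2); P=cloud(s)
    near=np.hypot(P[...,0]-.6373,P[...,1]+.2031)<.085
    med=np.median(V[near&(P[...,2]<.002)]) ; t=.8*np.median(V[np.hypot(P[...,0]-.56,P[...,1]+.1)<.03])
    m=(near&(V<t)).astype(np.uint8)
    cs,_=cv2.findContours(m,cv2.RETR_EXTERNAL,cv2.CHAIN_APPROX_NONE); k=max(cs,key=cv2.contourArea)
    f=cv2.drawContours(np.zeros_like(m),[k],-1,1,-1); v,u=np.nonzero(f)
    L=onplane(s,np.c_[u,v],.005); print(fn,t,'chassis',L.mean(0),rect(L))
    b=(cv2.erode(f,np.ones((5,5)))>0)&(P[...,2]>.010)
    v,u=np.nonzero(b);L=onplane(s,np.c_[u,v],.014);print(' boss',b.sum(),L.mean(0),rect(L), 'bench z',np.median(P[np.hypot(P[...,0]-.56,P[...,1]+.1)<.03][:,2]))
```

```text
top0 101.60000000000001 chassis [ 0.63815429 -0.20257466  0.005     ] [  0.6386  -0.2027 100.4025 101.9778 -29.7457]
 boss 110 [ 0.63802673 -0.20314242  0.014     ] [  0.6347  -0.1993  80.085   74.2301 -31.6335] bench z -0.0005730598396842534
scene0b 161.60000000000002 chassis [ 0.64643344 -0.20692612  0.005     ] [  0.6455  -0.2055 100.0233 105.4041 -29.6064]
 boss 114 [ 0.64661076 -0.20544961  0.014     ] [  0.6444  -0.2092  70.7913  65.6031 -28.2894] bench z -0.001516051252043349
```

>>> move_arm:
  deltas: [0,0,0.13,-4.2,-2.6,-3,-1,0,0,0.26,-8.5,-5.2,-6,-1,0,0,0.4,-12.8,-7.8,-6,-1,0,0,0.53,-17,-10.4,-6,-1,0,0,0.67,-21.3,-13,-6,-1,0,0,0.8,-25.5,-15.6,-4,-1,0,0,0.94,-30,-18.3,0,-1,0,0,1.06,-34,-20.9,4,-1]

```text
time: 0.95
tool_pos: [0.4312, 0.201, 0.1925]
ee_rot: [3.139, -0.001, 1.658]
wrist_force: [1.0, -0.3, 0.1]
width: 0.094
finger_force: 0.0
```

Run:
```python
from h import *
go([.453,.172,.06],95)
```

```text
t 0.95 turn [ 0.003 -0.001 -0.   ] cm [-3.09  1.88 13.25] at [0.4312 0.201  0.1925] rpy [179.8  -0.   95. ] w 0.094 q [ 0.32 -0.08  1.56  0.    1.65  0.23]
```

>>> move_arm:
  deltas: [0,0,0,0,0,0,-1,0,0,0,0,0,0,-1,0,0,0,0,0,0,-1]

```text
time: 1.25
tool_pos: [0.4298, 0.2038, 0.1936]
ee_rot: [3.14, -0.001, 1.666]
wrist_force: [0.3, 0.9, 0.3]
width: 0.0936
finger_force: 0.0
```

Run:
```python
from h import *
go([.453,.172,.06],95)
```

```text
t 1.25 turn [ 0.002 -0.001  0.008] cm [-3.4   1.98 13.36] at [0.4298 0.2038 0.1936] rpy [ 1.799e+02 -1.000e-01  9.540e+01] w 0.0936 q [ 0.32 -0.08  1.56  0.    1.66  0.23]
```

>>> move_arm:
  deltas: [0,0,0,-3.4,2,3,-1,0,0,0,-3.4,2,6,-1,0,0,0,-3.4,2,9,-1,0,0,0,-3.4,2,12,-1,0,0,0,-3.4,2,13.3,-1,0,0,0,-3.4,2,13.3,-1,0,0,0,-3.4,2,13.3,-1]

```text
time: 1.95
tool_pos: [0.4538, 0.1718, 0.0612]
ee_rot: [3.139, -0.001, 1.665]
wrist_force: [0.7, -0.8, 0.6]
width: 0.0937
finger_force: 0.0
```

Run:
```python
from h import *
go([.453,.172,.0085],95)
s=snap('scene','s1'); t=snap('top','t1')
a=cv2.imread('pics/s1.png')[100:220,230:390]; b=cv2.imread('pics/t1.png')[190:310,190:350]
cv2.imwrite('pics/c1.png',np.hstack([cv2.resize(a,(400,300)),cv2.convertScaleAbs(cv2.resize(b,(400,300)),alpha=1.6)]))
```

```text
t 1.95 turn [ 0.003 -0.001  0.007] cm [ 0.02 -0.09  5.27] at [0.4538 0.1718 0.0612] rpy [179.8  -0.   95.4] w 0.0937 q [0.24 0.02 1.74 0.   1.39 0.15]
```

View pics/c1.png

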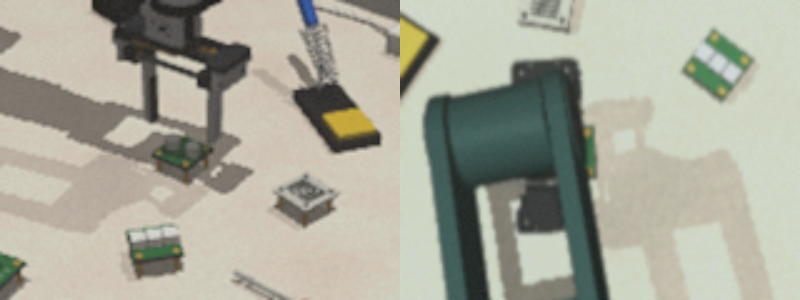

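The fingers straddle the power board: the scene crop shows it between the fingertips at (150,120) and (213,135). The arm hides it from the top camera. Descending and gripping.

>>> move_arm:
  deltas: [0,0,0.006,0,0,1.5,-1,0,0,0.006,0,0,3,-1,0,0,0.006,0,0,4.5,-1,0,0,0.006,0,0,5.2,-1,0,0,0.006,0,0,5.2,-1,0,0,0.006,0,0,5.2,1,0,0,0.006,0,0,5.2,1,0,0,0.006,0,0,5.2,1]

```text
time: 2.85
tool_pos: [0.4536, 0.1709, 0.0084]
ee_rot: [3.14, -0.0, 1.658]
wrist_force: [0.8, -0.1, 0.4]
width: 0.0731
finger_force: 0.0
```

>>> move_arm:
  deltas: [0,0,0,0,0,0,1,0,0,0,0,0,0,1,0,0,0,0,0,0,1,0,0,0,0,0,0,1]

```text
time: 3.25
tool_pos: [0.4532, 0.1708, 0.0079]
ee_rot: [3.141, -0.0, 1.658]
wrist_force: [-0.4, -0.5, 2.7]
width: 0.0617
finger_force: 30.0
```

>>> move_arm:
  deltas: [0,0,0,0,0,-3,1,0,0,0,0,0,-7,1,0,0,0,0,0,-10,1,0,0,0,0,0,-10,1]

```text
time: 3.65
tool_pos: [0.4558, 0.1715, 0.112]
ee_rot: [3.132, -0.002, 1.658]
wrist_force: [0.0, 0.8, -2.0]
width: 0.0615
finger_force: 30.0
```

Run:
```python
from h import *
go([.642,-.204,.11],60.3)
s=snap('scene','s2'); P=cloud(s); o=robot.get_obs(); p=o['tool_pos']; z=p[2]+.0215
q=(np.hypot(P[...,0]-p[0],P[...,1]-p[1])<.055)&(abs(P[...,2]-z)<.004); im=s['image'].astype(int)
g=q&(im[...,1]>im[...,0]+15); print(p,q.sum(),P[q].mean(0),g.sum(),rect(P[g]))
```

```text
t 3.65 turn [ 0.009 -0.004  0.605] cm [-39.03  15.28   0.28] at [0.4558 0.1715 0.112 ] rpy [ 1.795e+02 -1.000e-01  9.500e+01] w 0.0615 q [ 0.24 -0.02  1.67  0.    1.48  0.16]
[0.45411183 0.17104691 0.10899841] 121 [0.46306799 0.16117501 0.13164145] 19 [ 0.4453  0.1676 28.0274 64.7048 38.4016]
```

>>> move_arm:
  deltas: [0,0,0.08,-5,2,0,1,0,0,0.16,-10,3.9,0,1,0,0,0.24,-15,5.8,0,1,0,0,0.32,-20,7.8,0,1,0,0,0.4,-25,9.7,0,1,0,0,0.48,-30,11.7,0,1,0,0,0.56,-35,13.6,0,1,0,0,0.6,-39,15.3,0,1]

```text
time: 4.5
tool_pos: [0.6293, -0.189, 0.1033]
ee_rot: [-3.135, 0.001, 1.055]
wrist_force: [1.9, -0.3, -1.4]
width: 0.0614
finger_force: 30.0
```

>>> move_arm:
  deltas: [0,0,0,0,0,0,1,0,0,0,0,0,0,1]

```text
time: 4.7
tool_pos: [0.6288, -0.1881, 0.1029]
ee_rot: [-3.134, 0.0, 1.056]
wrist_force: [-1.5, 0.8, -2.5]
width: 0.0616
finger_force: 30.0
```

Run:
```python
from h import *
go([.642,-.204,.0375],60.3)
```

```text
t 4.7 turn [-0.007  0.     0.003] cm [-0.73  1.98  6.52] at [ 0.6288 -0.1881  0.1029] rpy [-179.6    0.    60.5] w 0.0616 q [-0.38  0.37  1.24  0.    1.54  0.14]
```

>>> move_arm:
  deltas: [-0.007,0,0.003,-0.7,2,2,1,-0.007,0,0.003,-0.7,2,4,1,-0.007,0,0.003,-0.7,2,6,1,-0.007,0,0.003,-0.7,2,6.5,1,-0.007,0,0.003,-0.7,2,6.5,1]

```text
time: 5.2
tool_pos: [0.6428, -0.2016, 0.0403]
ee_rot: [3.139, 0.0, 1.056]
wrist_force: [-0.4, -0.3, -2.2]
width: 0.0615
finger_force: 30.0
```

Run:
```python
from h import *
go([.642,-.204,.0225],60.3)
s=snap('scene','s3'); P=cloud(s); t=snap('top','t3')
a=cv2.imread('pics/s3.png')[200:290,200:320]; b=cv2.imread('pics/t3.png')[140:230,325:445]
cv2.imwrite('pics/c3.png',np.hstack([cv2.resize(a,(400,300)),cv2.convertScaleAbs(cv2.resize(b,(400,300)),alpha=1.7)]))
```

```text
t 5.2 turn [0.002 0.    0.004] cm [-0.25  0.04  1.78] at [ 0.6428 -0.2016  0.0403] rpy [179.9   0.   60.5] w 0.0615 q [-0.39  0.44  1.27 -0.    1.43  0.13]
```

View pics/c3.png

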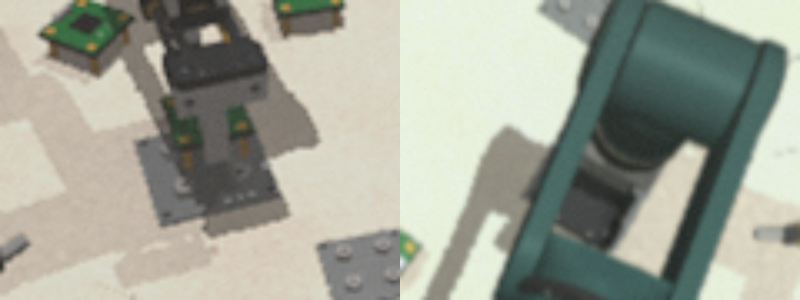

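Run:
```python
from h import *
s=load('s3'); hsv=cv2.cvtColor(s['image'],cv2.COLOR_RGB2HSV)
p=np.array([.6428,-.2016]); z=.0403-.0082+.030
g=cv2.inRange(hsv,(40,80,30),(85,255,255)); y=cv2.inRange(hsv,(10,90,60),(32,255,255))
for nm,m in(('green',g),('brass',y)):
    n,l,st,c=cv2.connectedComponentsWithStats(m[215:265,240:290])
    for i in range(1,n):
        if st[i,4]>2:
            uv=c[i]+[240,215]; print(nm,uv.round(1),st[i,2:],onplane(s,uv,z).round(4)[0,:2])
a=np.radians(60.4)
for sx in(-1,1):
  for sy in(-1,1): print('pred dot',p+.023*(sx*np.array([np.cos(a),np.sin(a)])+sy*np.array([np.sin(a),-np.cos(a)])))
```

```text
green [269.7 236. ] [2 3 3] [ 0.6675 -0.1917]
green [253.3 240.3] [2 2 3] [ 0.6472 -0.2315]
brass [250.5 230.5] [2 2 4] [ 0.6136 -0.2106]
brass [272.  237.3] [3 3 7] [ 0.6756 -0.1911]
brass [254.8 241.4] [3 2 5] [ 0.653  -0.2317]
brass [272.6 242.8] [2 5 9] [ 0.6914 -0.2048]
brass [255.5 247.3] [ 2  6 11] [ 0.6703 -0.2452]
pred dot [ 0.61144095 -0.21023772]
pred dot [ 0.65143772 -0.23295905]
pred dot [ 0.63416228 -0.17024095]
pred dot [ 0.67415905 -0.19296228]
```

Run:
```python
from h import *
for fn,(u0,v0,u1,v1) in(('scene0b',(240,232,285,268)),('top0',(362,172,406,215))):
    s=load(fn); V=s['image'].max(2)[v0:v1,u0:u1]; k=4
    B=cv2.resize(V,None,fx=k,fy=k,interpolation=cv2.INTER_CUBIC)
    A=cv2.GaussianBlur(B,(0,0),3)
    th,m=cv2.threshold(A,0,255,cv2.THRESH_BINARY+cv2.THRESH_OTSU)
    plate=np.median(s['image'].max(2)[v0+15:v1-15,u0+15:u1-15])
    m=((A>plate*1.2)).astype(np.uint8)
    n,l,st,c=cv2.connectedComponentsWithStats(m); H,W=m.shape; C=[]
    for i in range(1,n):
        x,y,w,h,a=st[i]
        if x>0 and y>0 and x+w<W and y+h<H and a>60:
            uv=(c[i]+.5)/k-.5+[u0,v0]; q=onplane(s,uv,.014)[0,:2]; C.append(q); print(fn,uv.round(1),(w/k,h/k),q.round(4))
    if len(C)==4: print('mean',np.mean(C,0),rect(np.array(C)))
s=load('scene0b'); hsv=cv2.cvtColor(s['image'],cv2.COLOR_RGB2HSV)
for n,(u,v) in dict(power=(303,161),relay=(291,198),ctrl=(226,208)).items():
    y=cv2.inRange(hsv,(10,100,80),(32,255,255))[v-18:v+18,u-20:u+20]
    k,l,st,c=cv2.connectedComponentsWithStats(y)
    for i in range(1,k):
        if st[i,4]>1: print(n,(c[i]+[u-20,v-18]).round(1),st[i,2:],onplane(s,c[i]+[u-20,v-18],.03)[0,:2].round(4))
```

```text
top0 [394.1 189.2] (np.float64(3.5), np.float64(3.25)) [ 0.6504 -0.2358]
top0 [373.3 194.5] (np.float64(4.25), np.float64(3.75)) [ 0.6319 -0.1719]
top0 [386.6 202.5] (np.float64(4.0), np.float64(4.0)) [ 0.6081 -0.2126]
power [293.2 160.6] [3 2 5] [0.4339 0.1476]
power [312. 159.] [3 1 3] [0.4756 0.1976]
power [293.  165.5] [1 4 4] [0.4538 0.1253]
power [304.  164.8] [3 2 4] [0.4786 0.1532]
power [312.  164.5] [1 4 4] [0.4979 0.1722]
power [304.  170.5] [1 4 4] [0.5014 0.1279]
relay [300.2 199.6] [3 2 5] [0.5964 0.0051]
relay [285.2 201.6] [3 2 5] [ 0.5689 -0.032 ]
relay [300.  204.5] [1 2 2] [ 0.6119 -0.0127]
relay [286.  208.5] [1 2 2] [ 0.5934 -0.054 ]
ctrl [224.  200.5] [3 2 6] [ 0.426  -0.1506]
ctrl [236.5 204.7] [4 2 6] [ 0.4696 -0.1389]
ctrl [214.5 208.7] [4 2 6] [ 0.435  -0.1943]
ctrl [237. 211.] [1 3 3] [ 0.4931 -0.1574]
ctrl [227.  213.5] [3 2 6] [ 0.4798 -0.1843]
ctrl [216.  215.5] [1 2 2] [ 0.4628 -0.2112]
ctrl [228.  219.5] [1 4 4] [ 0.5025 -0.1997]
```

>>> move_arm:
  deltas: [0.002,0,0.004,-0.2,0.2,0.6,1,0.002,0,0.004,-0.2,0.2,1.1,1,0.002,0,0.004,-0.2,0.2,1.5,1,0.002,0,0.004,-0.2,0.2,1.7,1,0.002,0,0.004,-0.2,0.2,1.7,1,0.002,0,0.004,-0.2,0.2,1.7,1]

```text
time: 5.9
tool_pos: [0.6453, -0.2064, 0.0254]
ee_rot: [3.137, -0.0, 1.051]
wrist_force: [0.1, 0.2, -1.5]
width: 0.0618
finger_force: 30.0
```

>>> move_arm:
  deltas: [0,0,0,0,0,0,1,0,0,0,0,0,0.1,1,0,0,0,0,0,0.2,1,0,0,0,0,0,0.2,1]

```text
time: 6.3
tool_pos: [0.6452, -0.2063, 0.0232]
ee_rot: [3.137, -0.0, 1.051]
wrist_force: [-0.4, -0.1, -2.5]
width: 0.0614
finger_force: 30.0
```

Run:
```python
from h import *
go([.6435,-.2045,.0222],60.3)
s=snap('scene','s4')
a=cv2.imread('pics/s4.png')[205:280,220:320]
cv2.imwrite('pics/c4.png',cv2.convertScaleAbs(cv2.resize(a,(800,600),interpolation=cv2.INTER_CUBIC),alpha=1.4))
go([.6435,-.2045,.0222],60.3)
```

```text
t 6.3 turn [ 0.005 -0.    -0.002] cm [ 0.07 -0.24  0.1 ] at [ 0.6452 -0.2063  0.0232] rpy [179.7  -0.   60.2] w 0.0614 q [-0.39  0.45  1.28 -0.    1.4   0.13]
t 6.35 turn [ 0.005 -0.    -0.002] cm [ 0.07 -0.24  0.11] at [ 0.6452 -0.2063  0.0233] rpy [179.7  -0.   60.2] w 0.0613 q [-0.39  0.45  1.28 -0.    1.4   0.13]
```

View pics/c4.png

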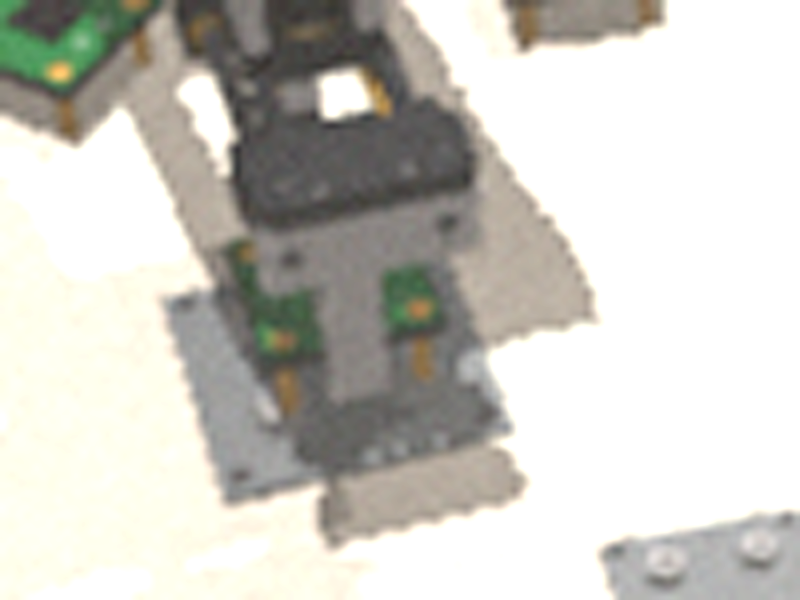

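The feet sit over the bosses: left foot at crop (288,412) against boss (291,406), right foot at (425,378) against (418,374). I'll shift about 2 mm back and set it down.

>>> move_arm:
  deltas: [0.003,0,0,0,-0.2,0,1,0.003,0,0,0,-0.2,0.06,1,0.003,0,0,0,-0.2,0.12,1,0.003,0,0,0,-0.2,0.15,1,0.003,0,0,0,-0.2,0.15,1]

```text
time: 6.85
tool_pos: [0.6436, -0.2053, 0.022]
ee_rot: [3.14, -0.0, 1.051]
wrist_force: [-0.2, -0.8, -0.9]
width: 0.0615
finger_force: 30.0
```

>>> move_arm:
  deltas: [0,0,0,0,0,0.04,1,0,0,0,0,0,0.04,-1,0,0,0,0,0,0.04,-1,0,0,0,0,0,0.04,-1,0,0,0,0,0,0.04,-1,0,0,0,0,0,0.04,-1,0,0,0,0,0,-3,-1,0,0,0,0,0,-7,-1]

```text
time: 7.65
tool_pos: [0.6414, -0.2044, 0.089]
ee_rot: [-3.136, 0.001, 1.051]
wrist_force: [0.7, -0.4, 0.0]
width: 0.0942
finger_force: 0.0
```

Run:
```python
from h import *
go([.562,0,.12],54.4)
```

```text
t 7.65 turn [-0.005  0.001  0.101] cm [ 13.79 -17.06  -3.02] at [ 0.6414 -0.2044  0.089 ] rpy [-179.7    0.    60.2] w 0.0942 q [-0.39  0.41  1.21 -0.    1.53  0.13]
```

>>> move_arm:
  deltas: [0,0,0.03,2.5,-3,-3,-1,0,0,0.06,5,-6.5,-3,-1,0,0,0.1,8,-10,-3,-1,0,0,0.1,11,-13.5,-3,-1,0,0,0.1,13.8,-17,-2,-1,0,0,0.1,13.8,-17,0,-1,0,0,0.1,13.8,-17,1,-1,0,0,0.1,13.8,-17,1,-1]

```text
time: 8.45
tool_pos: [0.5633, -0.0012, 0.0796]
ee_rot: [-3.14, 0.002, 0.951]
wrist_force: [-0.4, 0.2, -0.3]
width: 0.0938
finger_force: 0.0
```

Run:
```python
from h import *
go([.563,-.001,.0085],54.2)
s=snap('scene','s5'); t=snap('top','t5')
hsv=cv2.cvtColor(s['image'],cv2.COLOR_RGB2HSV); y=cv2.inRange(hsv,(10,100,80),(32,255,255))[225:265,235:290]
k,l,st,c=cv2.connectedComponentsWithStats(y)
for i in range(1,k): print((c[i]+[235,225]).round(1),st[i,2:],onplane(s,c[i]+[235,225],.044)[0,:2].round(4))
P=cloud(t); im=t['image'].astype(int); g=(np.hypot(P[...,0]-.641,P[...,1]+.203)<.05)&(P[...,2]>.034)
v,u=np.nonzero(g); L=onplane(t,np.c_[u,v],.044); print('top power',g.sum(),L.mean(0),rect(L),np.median(P[g][:,2]))
a=cv2.imread('pics/s5.png')[150:285,200:380]
cv2.imwrite('pics/c5.png',cv2.resize(a,(800,600),interpolation=cv2.INTER_CUBIC))
```

```text
t 8.45 turn [-0.001  0.002  0.005] cm [ 0.01 -0.02  7.11] at [ 0.5633 -0.0012  0.0796] rpy [-1.799e+02  1.000e-01  5.450e+01] w 0.0938 q [-0.1   0.18  1.52 -0.    1.44  0.52]
[267.5 232. ] [4 3 8] [ 0.6372 -0.1717]
[250.9 235.9] [3 3 8] [ 0.6144 -0.2121]
[272. 243.] [3 3 9] [ 0.6769 -0.1938]
[254.8 247. ] [ 4  3 10] [ 0.6537 -0.2342]
[272.  249.5] [1 4 4] [ 0.6942 -0.2109]
[255.6 253.3] [2 4 7] [ 0.6721 -0.2486]
top power 421 [ 0.640802   -0.20285793  0.044     ] [  0.641   -0.203   61.6805  62.3928 -29.914 ] 0.0444540976914809
```

View pics/c5.png

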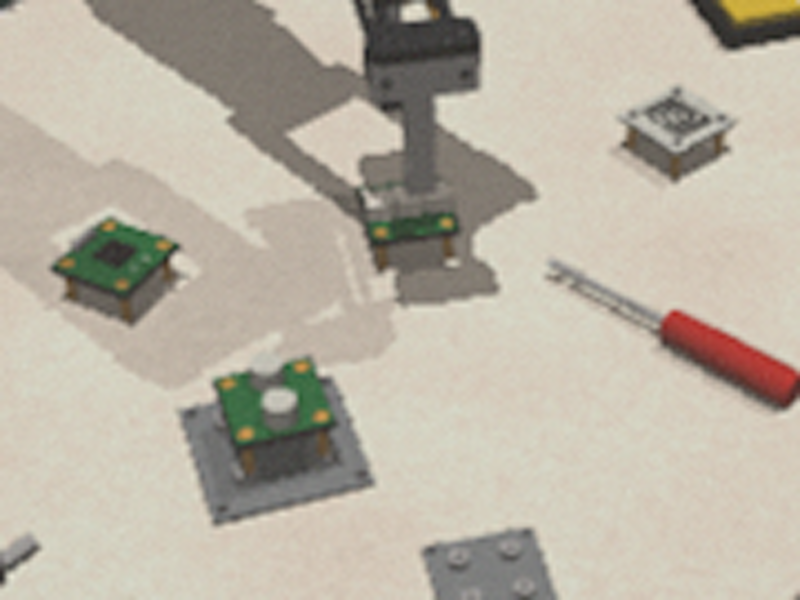

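The power board stands level on the bosses at crop (275,400), 2.7 mm from the chassis centre and parallel to it. The gripper is over the relay board at crop (415,225). Descending on it.

>>> move_arm:
  deltas: [0,0,0.005,0,0,2.5,-1,0,0,0.005,0,0,5,-1,0,0,0.005,0,0,6.5,-1,0,0,0.005,0,0,7.1,-1,0,0,0.005,0,0,7.1,-1,0,0,0.005,0,0,7.1,1,0,0,0.005,0,0,7.1,1,0,0,0.005,0,0,7.1,1]

```text
time: 9.35
tool_pos: [0.5655, -0.0012, 0.0118]
ee_rot: [3.138, -0.001, 0.946]
wrist_force: [-0.6, -0.1, -0.2]
width: 0.073
finger_force: 0.0
```

>>> move_arm:
  deltas: [0,0,0,0,0,0,1,0,0,0,0,0,0,1,0,0,0,0,0,0,1,0,0,0,0,0,0,1]

```text
time: 9.75
tool_pos: [0.5649, -0.001, 0.0111]
ee_rot: [3.139, -0.001, 0.946]
wrist_force: [-0.9, 1.0, 3.3]
width: 0.0612
finger_force: 30.0
```

>>> move_arm:
  deltas: [0,0,0,0,0,-3,1,0,0,0,0,0,-7,1,0,0,0,0,0,-11,1,0,0,0,0,0,-13,1,0,0,0,0,0,-13,1]

```text
time: 10.25
tool_pos: [0.5667, -0.0013, 0.1445]
ee_rot: [3.133, -0.004, 0.946]
wrist_force: [-0.4, -0.2, -0.5]
width: 0.0616
finger_force: 30.0
```

Run:
```python
from h import *
go([.6435,-.2045,.12],60.3)
```

```text
t 10.25 turn [ 0.009 -0.004 -0.107] cm [-11.99  18.1    2.56] at [ 0.5667 -0.0013  0.1445] rpy [179.5  -0.2  54.2] w 0.0616 q [-0.1   0.14  1.44 -0.    1.56  0.52]
```

>>> move_arm:
  deltas: [0.009,-0.004,-0.1,-2.5,3.5,0,1,0.009,-0.004,-0.1,-5,7.5,0,1,0.009,-0.004,-0.107,-7.5,11.5,0,1,0.009,-0.004,-0.107,-10,15,0,1,0.009,-0.004,-0.107,-12,18.1,1,1,0.009,-0.004,-0.107,-12,18.1,2.5,1,0.009,-0.004,-0.107,-12,18.1,2.5,1]

```text
time: 10.95
tool_pos: [0.6381, -0.2038, 0.1093]
ee_rot: [-3.123, 0.004, 1.051]
wrist_force: [0.2, 1.0, -1.8]
width: 0.0616
finger_force: 30.0
```

Run:
```python
from h import *
go([.6435,-.2045,.07],60.3)
```

```text
t 10.95 turn [-0.018  0.004 -0.001] cm [0.22 0.57 3.92] at [ 0.6381 -0.2038  0.1093] rpy [-179.     0.2   60.2] w 0.0616 q [-0.39  0.4   1.18 -0.    1.58  0.13]
```

>>> move_arm:
  deltas: [0,0,0,0.1,0.3,0,1,0,0,0,0.1,0.3,1,1,0,0,0,0.1,0.3,2,1,0,0,0,0.1,0.3,3,1,0,0,0,0.1,0.3,3.5,1,0,0,0,0.1,0.3,3.5,1,0,0,0,0.1,0.3,3.5,1]

```text
time: 11.65
tool_pos: [0.6439, -0.2048, 0.0809]
ee_rot: [-3.134, 0.003, 1.053]
wrist_force: [0.1, 0.4, -0.7]
width: 0.0617
finger_force: 30.0
```

Run:
```python
from h import *
go([.6435,-.2045,.0556],60.3)
s=snap('scene','s6')
hsv=cv2.cvtColor(s['image'],cv2.COLOR_RGB2HSV); y=cv2.inRange(hsv,(10,100,80),(32,255,255))[205:265,235:290]
k,l,st,c=cv2.connectedComponentsWithStats(y)
z=robot.get_obs()['tool_pos'][2]-.0111+.03
for i in range(1,k): print((c[i]+[235,205]).round(1),st[i,2:],onplane(s,c[i]+[235,205],z)[0,:2].round(4))
```

```text
t 11.65 turn [-0.007  0.003  0.   ] cm [ 0.02 -0.03  2.53] at [ 0.6439 -0.2048  0.0809] rpy [-179.6    0.2   60.3] w 0.0617 q [-0.39  0.42  1.21 -0.    1.52  0.13]
[236. 205.] [3 1 3] [ 0.5408 -0.193 ]
[237.  210.5] [1 4 4] [ 0.5607 -0.2067]
[269.7 228. ] [4 3 6] [ 0.6768 -0.1977]
[252.  231.7] [3 3 7] [ 0.6531 -0.2373]
[268.  232.5] [1 2 2] [ 0.6857 -0.2124]
[270.2 234.2] [2 5 6] [ 0.6943 -0.2132]
[252.8 238.7] [ 3  6 10] [ 0.6735 -0.2534]
[271.8 243.2] [3 3 6] [ 0.7206 -0.2332]
[254.5 247. ] [2 1 2] [ 0.6983 -0.2706]
[272. 249.] [1 5 5] [ 0.7353 -0.2472]
[255.5 253.5] [2 4 8] [ 0.7163 -0.2842]
```

>>> move_arm:
  deltas: [-0.007,0.003,0,0.25,-0.1,0.8,1,-0.007,0.003,0,0.25,-0.1,1.5,1,-0.007,0.003,0,0.25,-0.1,2,1,-0.007,0.003,0,0.25,-0.1,2.2,1,-0.007,0.003,0,0.25,-0.1,2.2,1,-0.007,0.003,0,0.25,-0.1,2.2,1]

```text
time: 12.3
tool_pos: [0.6442, -0.2023, 0.059]
ee_rot: [3.142, 0.0, 1.053]
wrist_force: [0.7, -0.1, -0.7]
width: 0.0613
finger_force: 30.0
```

```bash
cat >> h.py <<'E'
def dots(s,r,z):
    u0,v0,u1,v1=r; hsv=cv2.cvtColor(s['image'],cv2.COLOR_RGB2HSV); y=cv2.inRange(hsv,(10,100,80),(32,255,255))[v0:v1,u0:u1]
    k,l,st,c=cv2.connectedComponentsWithStats(y)
    for i in range(1,k): print((c[i]+[u0,v0]).round(1),st[i,2:],onplane(s,c[i]+[u0,v0],z)[0,:2].round(4))
E
python3 - <<'E'
from h import *
go([.6435,-.2045,.0556],60.3)
s=snap('scene','s7'); dots(s,(245,215,290,265),robot.get_obs()['tool_pos'][2]-.0111+.03)
E
```

```text
t 12.3 turn [0. 0. 0.] cm [-0.23  0.05  0.34] at [ 0.6442 -0.2023  0.059 ] rpy [180.    0.   60.3] w 0.0613 q [-0.39  0.43  1.25 -0.    1.47  0.13]
[271.  233.5] [3 2 6] [ 0.6762 -0.1941]
[253.  237.5] [3 2 6] [ 0.6521 -0.2354]
[271.6 241.3] [ 3  7 14] [ 0.698  -0.2136]
[254.4 244.3] [ 3  6 11] [ 0.673 -0.25 ]
[272. 249.] [1 5 5] [ 0.7186 -0.2324]
[255.4 253.4] [2 5 8] [ 0.6985 -0.2703]
```

>>> move_arm:
  deltas: [0,0,0,0,0.1,0.1,1,0,0,0,0,0.1,0.2,1,0,0,0,0,0.1,0.3,1,0,0,0,0,0.1,0.35,1,0,0,0,0,0.1,0.35,1]

```text
time: 12.85
tool_pos: [0.6449, -0.2027, 0.0554]
ee_rot: [-3.141, 0.0, 1.053]
wrist_force: [0.8, 0.5, -0.1]
width: 0.0614
finger_force: 30.0
```

>>> move_arm:
  deltas: [0,0,0,0,0,0.04,1,0,0,0,0,0,0.04,-1,0,0,0,0,0,0.04,-1,0,0,0,0,0,0.04,-1,0,0,0,0,0,0.04,-1,0,0,0,0,0,0.04,-1,0,0,0,0,0,-3,-1,0,0,0,0,0,-7,-1]

```text
time: 13.65
tool_pos: [0.643, -0.2019, 0.1225]
ee_rot: [-3.134, 0.001, 1.053]
wrist_force: [0.9, 0.6, 0.3]
width: 0.0939
finger_force: 0.0
```

Run:
```python
from h import *
go([.451,-.168,.12],102.7)
go([.451,-.168,.12],12.7)
```

```text
t 13.65 turn [-0.008 -0.001 -0.74 ] cm [ -6.56 -18.36   0.4 ] at [ 0.643  -0.2019  0.1225] rpy [-1.796e+02  1.000e-01  6.030e+01] w 0.0939 q [-0.39  0.4   1.16 -0.    1.59  0.13]
t 13.65 turn [-0.007  0.004  0.831] cm [ -6.56 -18.36   0.4 ] at [ 0.643  -0.2019  0.1225] rpy [-1.796e+02  1.000e-01  6.030e+01] w 0.0939 q [-0.39  0.4   1.16 -0.    1.59  0.13]
```

>>> move_arm:
  deltas: [0,0,0.12,-1.2,-3,0,-1,0,0,0.24,-2.4,-6.5,0,-1,0,0,0.36,-3.6,-10,0,-1,0,0,0.48,-5,-14,0,-1,0,0,0.6,-6.56,-18.4,0,-1,0,0,0.72,-6.56,-18.4,1,-1,0,0,0.83,-6.56,-18.4,2,-1,0,0,0.83,-6.56,-18.4,3,-1]

```text
time: 14.45
tool_pos: [0.4524, -0.1686, 0.0956]
ee_rot: [3.14, -0.001, 0.223]
wrist_force: [-0.6, 0.1, 0.0]
width: 0.0941
finger_force: 0.0
```

Run:
```python
from h import *
go([.451,-.168,.0085],12.7)
s=snap('scene','s8'); t=snap('top','t8')
dots(s,(245,210,290,245),.074); print(); dots(s,(208,190,245,225),.03)
P=cloud(t); g=(np.hypot(P[...,0]-.641,P[...,1]+.203)<.05)&(P[...,2]>.062)
v,u=np.nonzero(g); L=onplane(t,np.c_[u,v],.074); print('top relay',g.sum(),L.mean(0),rect(L),np.median(P[g][:,2]))
a=cv2.imread('pics/s8.png')[150:285,180:360]
cv2.imwrite('pics/c8.png',cv2.resize(a,(800,600),interpolation=cv2.INTER_CUBIC))
```

```text
t 14.45 turn [ 0.001 -0.001  0.001] cm [-0.13 -0.1   8.71] at [ 0.4524 -0.1686  0.0956] rpy [179.9  -0.   12.8] w 0.0941 q [-0.47 -0.01  1.7  -0.    1.46  0.87]
[271.1 234.9] [3 3 8] [ 0.6768 -0.1946]
[253.9 238.9] [3 3 8] [ 0.6541 -0.2347]
[271.7 241.6] [2 6 9] [ 0.6957 -0.2113]
[254.3 243.7] [2 2 3] [ 0.668  -0.2459]

[236.5 204.5] [2 2 4] [ 0.469  -0.1384]
[214. 209.] [1 1 1] [ 0.4351 -0.1962]
[237.  210.5] [1 4 4] [ 0.4914 -0.1559]
[215.5 214.5] [2 4 4] [ 0.4582 -0.2093]
[227.3 213.7] [2 2 3] [ 0.4811 -0.1841]
[228.  219.5] [1 4 4] [ 0.5025 -0.1997]
top relay 440 [ 0.64122826 -0.20271359  0.074     ] [  0.641   -0.2027  61.8992  62.5813 -29.6347] 0.07553632718650838
```

View pics/c8.png

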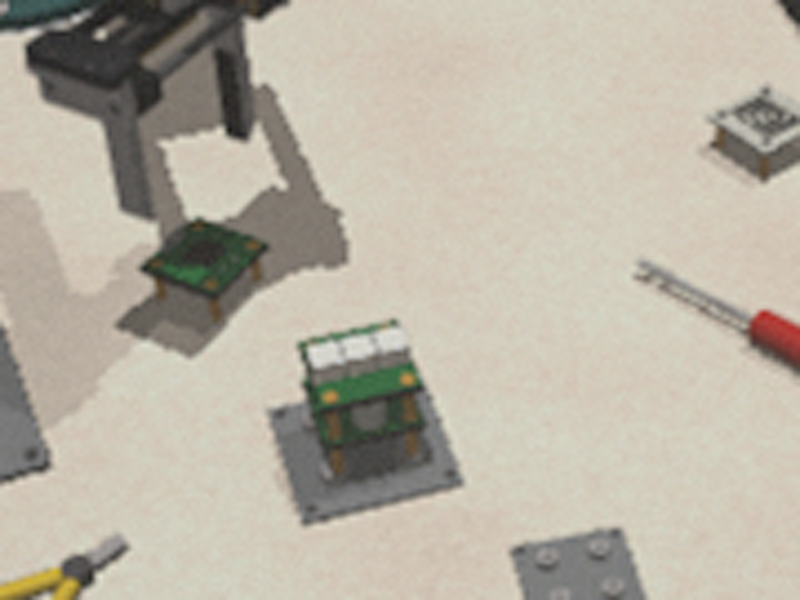

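The relay board sits squarely on the power board at crop (365,375), within 0.3 mm by the top view. The gripper is over the controller board at crop (205,255). Descending.

>>> move_arm:
  deltas: [0,0,0,-0.1,0,3,-1,0,0,0,-0.1,0,6,-1,0,0,0,-0.1,0,8,-1,0,0,0,-0.1,0,8.7,-1,0,0,0,-0.1,0,8.7,-1,0,0,0,-0.1,0,8.7,1,0,0,0,-0.1,0,8.7,1,0,0,0,-0.1,0,8.7,1]

```text
time: 15.35
tool_pos: [0.4526, -0.1693, 0.0098]
ee_rot: [3.14, -0.002, 0.223]
wrist_force: [0.1, -0.6, -0.4]
width: 0.0733
finger_force: 0.0
```

>>> move_arm:
  deltas: [0,0,0,0,0,0,1,0,0,0,0,0,0,1,0,0,0,0,0,0,1,0,0,0,0,0,0,1]

```text
time: 15.75
tool_pos: [0.452, -0.1689, 0.0091]
ee_rot: [3.141, -0.0, 0.223]
wrist_force: [-0.9, 2.4, 3.7]
width: 0.0613
finger_force: 30.0
```

>>> move_arm:
  deltas: [0,0,0,0,0,-3,1,0,0,0,0,0,-7,1,0,0,0,0,0,-11,1,0,0,0,0,0,-15,1,0,0,0,0,0,-16,1]

```text
time: 16.25
tool_pos: [0.4538, -0.17, 0.1733]
ee_rot: [3.136, -0.006, 0.223]
wrist_force: [0.3, -0.4, -1.0]
width: 0.0614
finger_force: 30.0
```

Run:
```python
from h import *
go([.6440,-.2035,.14],60.3)
```

```text
t 16.25 turn [ 0.008 -0.003 -0.83 ] cm [17.79  7.45  3.48] at [ 0.4538 -0.17    0.1733] rpy [179.7  -0.4  12.8] w 0.0614 q [-0.47 -0.06  1.58 -0.    1.61  0.87]
```

>>> move_arm:
  deltas: [0,0,-0.13,3,1.2,0,1,0,0,-0.27,6.5,2.6,0,1,0,0,-0.41,10,4,0,1,0,0,-0.54,13.5,5.6,0,1,0.004,0,-0.68,17.8,7.4,0.5,1,0.004,0,-0.8,17.8,7.4,2,1,0.004,0,-0.83,17.8,7.4,4,1,0.004,0,-0.83,17.8,7.4,5,1]

```text
time: 17.05
tool_pos: [0.6399, -0.201, 0.1126]
ee_rot: [-3.13, 0.0, 1.053]
wrist_force: [-1.0, 0.2, -2.1]
width: 0.0613
finger_force: 30.0
```

>>> move_arm:
  deltas: [0,0,0,0,0,0,1,0,0,0,0,0,0,1]

```text
time: 17.25
tool_pos: [0.6412, -0.2016, 0.1182]
ee_rot: [-3.137, -0.001, 1.052]
wrist_force: [0.1, 0.1, -0.9]
width: 0.0615
finger_force: 30.0
```

Run:
```python
from h import *
go([.6440,-.2035,.1],60.3)
```

```text
t 17.25 turn [-0.004 -0.001 -0.   ] cm [-0.03  0.35  1.82] at [ 0.6412 -0.2016  0.1182] rpy [-1.798e+02 -1.000e-01  6.030e+01] w 0.0615 q [-0.39  0.39  1.18  0.    1.58  0.13]
```

>>> move_arm:
  deltas: [0,0,0,0,0.2,0,1,0,0,0,0,0.3,0.8,1,0,0,0,0,0.3,1.6,1,0,0,0,0,0.3,2.2,1,0,0,0,0,0.3,2.6,1,0,0,0,0,0.3,2.6,1,0,0,0,0,0.3,2.6,1]

```text
time: 17.95
tool_pos: [0.6441, -0.203, 0.0922]
ee_rot: [-3.138, -0.001, 1.053]
wrist_force: [1.1, -0.9, -1.3]
width: 0.0612
finger_force: 30.0
```

Run:
```python
from h import *
go([.6440,-.2035,.083],60.3)
s=snap('scene','s9'); dots(s,(245,205,290,245),robot.get_obs()['tool_pos'][2]-.0091+.03)
```

```text
t 17.95 turn [-0.004 -0.001  0.   ] cm [-0.05  0.02  0.92] at [ 0.6441 -0.203   0.0922] rpy [-1.798e+02 -1.000e-01  6.030e+01] w 0.0612 q [-0.39  0.41  1.2   0.    1.53  0.13]
[248.5 216.5] [2 2 4] [ 0.6146 -0.2126]
[270.2 223.6] [3 2 5] [ 0.6769 -0.1949]
[252.  227.5] [3 2 6] [ 0.6529 -0.2356]
[270.8 231.2] [ 3  8 13] [ 0.6984 -0.2137]
[253.3 234.4] [2 5 7] [ 0.6742 -0.2509]
[253.5 239. ] [2 1 2] [ 0.6867 -0.2617]
[271.6 241.5] [2 6 8] [ 0.7263 -0.2386]
[254.3 243.7] [2 2 3] [ 0.7002 -0.2715]
```

Within 1 mm of the relay board's dots. Lowering and releasing.

>>> move_arm:
  deltas: [0,0,0,0,0,0.3,1,0,0,0,0,0,0.55,1,0,0,0,0,0,0.75,1,0,0,0,0,0,0.85,1,0,0,0,0,0,0.9,1,0,0,0,0,0,0.9,1]

```text
time: 18.6
tool_pos: [0.6441, -0.203, 0.0834]
ee_rot: [-3.138, -0.001, 1.053]
wrist_force: [-0.7, 0.6, -0.8]
width: 0.0616
finger_force: 30.0
```

>>> move_arm:
  deltas: [0,0,0,0,0,0.05,1,0,0,0,0,0,0.05,-1,0,0,0,0,0,0.05,-1,0,0,0,0,0,0.05,-1,0,0,0,0,0,0.05,-1,0,0,0,0,0,0.05,-1,0,0,0,0,0,-3,-1,0,0,0,0,0,-7,-1]

```text
time: 19.4
tool_pos: [0.6425, -0.2025, 0.1505]
ee_rot: [-3.131, -0.0, 1.053]
wrist_force: [0.9, 0.1, 0.8]
width: 0.0942
finger_force: 0.0
```

Run:
```python
from h import *
go([.637,.208,.12],82.2)
s=load('scene0b'); dots(s,(335,165,368,195),.0)
t=load('t8')
m,Q=depthrect(t,250,190,.018,.045,.055); v,u=np.nonzero(m); L=onplane(t,np.c_[u,v],.03); print(L.mean(0),rect(L))
```

```text
t 19.4 turn [-0.011 -0.002 -0.382] cm [ 35.39 -20.77   3.29] at [ 0.6425 -0.2025  0.1505] rpy [-179.4   -0.    60.3] w 0.0942 q [-0.39  0.39  1.12  0.    1.65  0.13]
[361. 182.] [1 3 3] [0.659  0.2352]
[351.  187.5] [1 2 2] [0.6525 0.189 ]
[0.63343314 0.20889499 0.03      ] [ 0.6337  0.2087 61.9167 61.9966 -7.8061]
```

>>> move_arm:
  deltas: [0,0,-0.05,4.3,-2.5,0,-1,0,0,-0.1,8.6,-5,0,-1,0,0,-0.15,12.9,-7.5,0,-1,0,0,-0.2,17.2,-10,0,-1,0,0,-0.25,21.5,-12.5,0,-1,0,0,-0.3,26,-15.2,1,-1,0,0,-0.35,31,-18,2,-1,0,0,-0.38,35.4,-20.8,3,-1]

```text
time: 20.2
tool_pos: [0.6393, 0.195, 0.1273]
ee_rot: [-3.14, -0.003, 1.434]
wrist_force: [0.8, -0.6, 0.1]
width: 0.0941
finger_force: 0.0
```

>>> move_arm:
  deltas: [0,0,0,0,0,0,-1,0,0,0,0,0,0,-1]

```text
time: 20.4
tool_pos: [0.6389, 0.1941, 0.1267]
ee_rot: [-3.138, -0.001, 1.435]
wrist_force: [0.2, 0.1, 0.4]
width: 0.094
finger_force: 0.0
```

Run:
```python
from h import *
go([.637,.208,.0085],82.2)
s=snap('scene','s10'); t=snap('top','t10'); dots(s,(245,205,290,240),.104)
P=cloud(t); g=(np.hypot(P[...,0]-.641,P[...,1]+.203)<.05)&(P[...,2]>.092)
v,u=np.nonzero(g); L=onplane(t,np.c_[u,v],.104); print('top ctrl',g.sum(),L.mean(0),rect(L),np.median(P[g][:,2]))
a=cv2.imread('pics/s10.png')[130:280,220:420]
cv2.imwrite('pics/c10.png',cv2.resize(a,(800,600),interpolation=cv2.INTER_CUBIC))
```

```text
t 20.4 turn [-0.004 -0.001  0.001] cm [ 1.34 -0.33 11.82] at [0.6389 0.1941 0.1267] rpy [-1.798e+02 -1.000e-01  8.220e+01] w 0.094 q [0.21 0.38 1.18 0.   1.59 0.34]
[266.  215.5] [3 2 6] [ 0.6375 -0.1724]
[248.7 218.9] [4 3 9] [ 0.6132 -0.2119]
[270.5 226.2] [ 4  3 10] [ 0.6766 -0.1942]
[253. 230.] [3 3 9] [ 0.6534 -0.2337]
[271.2 233.3] [2 5 6] [ 0.697 -0.212]
[253.6 236.9] [2 5 7] [ 0.6732 -0.25  ]
[272. 239.] [1 1 1] [ 0.7132 -0.2251]
top ctrl 463 [ 0.64035511 -0.20257173  0.104     ] [  0.6405  -0.2028  61.764   62.4622 -29.9206] 0.10383619924093157
```

View pics/c10.png

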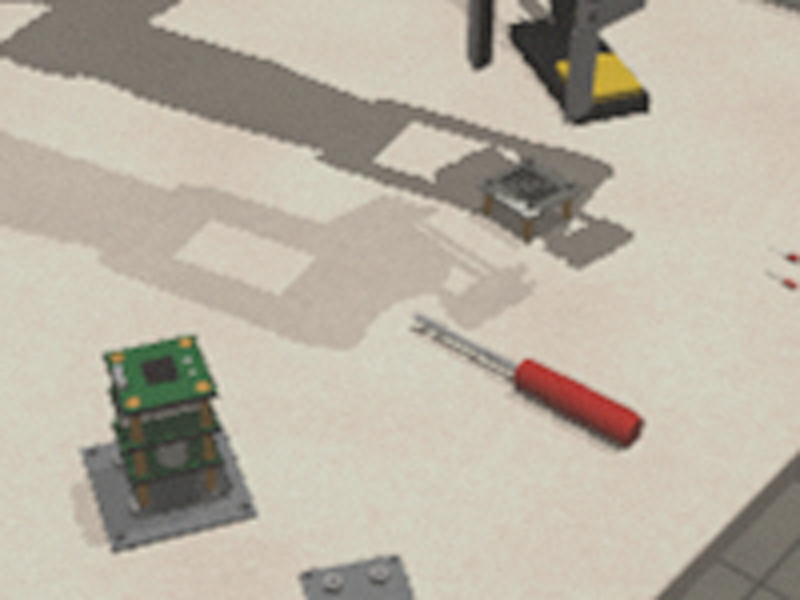

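The controller board is level on the stack at crop (160,375), with its top at z ≈ 104 mm and less than 1 mm off. The cover is at crop (530,195), below the gripper. Descending.

>>> move_arm:
  deltas: [0,0,0,1.3,-0.3,3,-1,0,0,0,1.3,-0.3,6,-1,0,0,0,1.3,-0.3,9,-1,0,0,0,1.3,-0.3,11,-1,0,0,0,1.3,-0.3,11.7,-1,0,0,0,1.3,-0.3,11.7,-1,0,0,0,1.3,-0.3,11.7,1,0,0,0,1.3,-0.3,11.7,1]

```text
time: 21.3
tool_pos: [0.6394, 0.2065, 0.0127]
ee_rot: [3.141, -0.004, 1.432]
wrist_force: [0.4, 0.2, 0.3]
width: 0.0812
finger_force: 0.0
```

>>> move_arm:
  deltas: [0,0,0,0,0,0,1,0,0,0,0,0,0,1,0,0,0,0,0,0,1,0,0,0,0,0,0,1,0,0,0,0,0,0,1]

```text
time: 21.8
tool_pos: [0.6382, 0.2069, 0.0111]
ee_rot: [-3.139, -0.003, 1.433]
wrist_force: [-1.2, -0.0, 3.8]
width: 0.0613
finger_force: 30.0
```

>>> move_arm:
  deltas: [0,0,0,0,0,-3,1,0,0,0,0,0,-7,1,0,0,0,0,0,-11,1,0,0,0,0,0,-15,1,0,0,0,0,0,-18,1,0,0,0,0,0,-18,1]

```text
time: 22.4
tool_pos: [0.6408, 0.2068, 0.1965]
ee_rot: [3.134, -0.006, 1.433]
wrist_force: [0.1, 0.1, -0.0]
width: 0.0613
finger_force: 30.0
```

Run:
```python
from h import *
go([.6438,-.2033,.16],60.3)
```

```text
t 22.4 turn [ 0.006 -0.008  0.38 ] cm [-40.6    5.91   3.43] at [0.6408 0.2068 0.1965] rpy [179.6  -0.4  82.1] w 0.0613 q [0.23 0.36 1.06 0.   1.71 0.36]
```

>>> move_arm:
  deltas: [0,0,0.05,-4.5,0.6,0,1,0,0,0.1,-9,1.3,0,1,0,0,0.15,-14,2,0,1,0,0,0.2,-19,2.7,0,1,0,0,0.25,-24,3.5,0,1,0,0,0.3,-29,4.3,0,1,0,0,0.35,-34,5,0,1,0,0,0.38,-38,5.6,0.5,1]

```text
time: 23.2
tool_pos: [0.6405, -0.1804, 0.1815]
ee_rot: [-3.135, -0.0, 1.05]
wrist_force: [-0.3, -0.0, -0.2]
width: 0.0614
finger_force: 30.0
```

>>> move_arm:
  deltas: [0,0,0,0,0,0,1,0,0,0,0,0,0,1,0,0,0,0,0,0,1]

```text
time: 23.5
tool_pos: [0.6411, -0.1766, 0.1825]
ee_rot: [-3.135, -0.001, 1.054]
wrist_force: [0.2, 0.5, -1.1]
width: 0.0614
finger_force: 30.0
```

Run:
```python
from h import *
go([.6438,-.2033,.13],60.3)
```

```text
t 23.5 turn [-0.007 -0.001  0.002] cm [-2.19  1.58  5.23] at [ 0.6411 -0.1766  0.1825] rpy [-1.796e+02 -1.000e-01  6.040e+01] w 0.0614 q [-0.36  0.36  1.1   0.    1.7   0.16]
```

>>> move_arm:
  deltas: [-0.004,0,0,-2.2,1.5,0,1,-0.004,0,0,-2.2,1.5,1.5,1,-0.004,0,0,-2.2,1.5,3,1,-0.004,0,0,-2.2,1.5,4.5,1,-0.004,0,0,-2.2,1.5,5.4,1,-0.004,0,0,-2.2,1.5,5.4,1,-0.004,0,0,-2.2,1.5,5.4,1]

```text
time: 24.2
tool_pos: [0.6435, -0.2038, 0.1298]
ee_rot: [-3.141, -0.001, 1.053]
wrist_force: [0.4, 0.6, -1.3]
width: 0.0614
finger_force: 30.0
```

Run:
```python
from h import *
go([.6438,-.2033,.115],60.3)
s=snap('scene','s11'); dots(s,(240,195,290,240),.104)
o=robot.get_obs()['tool_pos']; z=o[2]-.0111+.03
# legs' feet of cover: report brass at foot height
print('as feet'); dots(s,(240,195,290,240),o[2]-.0111)
a=cv2.imread('pics/s11.png')[190:265,220:320]
cv2.imwrite('pics/c11.png',cv2.resize(a,(800,600),interpolation=cv2.INTER_CUBIC))
```

```text
t 24.2 turn [-0.    -0.001  0.001] cm [0.06 0.   1.48] at [ 0.6435 -0.2038  0.1298] rpy [-1.80e+02 -1.00e-01  6.04e+01] w 0.0614 q [-0.39  0.39  1.16  0.    1.6   0.13]
[270.4 219.8] [2 6 8] [ 0.6584 -0.1768]
[248. 219.] [1 1 1] [ 0.6122 -0.2133]
[252.5 223.3] [ 2  6 11] [ 0.6336 -0.217 ]
[270.2 226.4] [3 2 5] [ 0.6765 -0.1953]
[252.5 230.5] [4 2 6] [ 0.6539 -0.2358]
[271.  233.6] [3 6 8] [ 0.6974 -0.213 ]
[253.6 237.2] [ 3  5 11] [ 0.6741 -0.2507]
[272. 239.] [1 1 1] [ 0.7132 -0.2251]
as feet
[270.4 219.8] [2 6 8] [ 0.6718 -0.1887]
[248. 219.] [1 1 1] [ 0.6266 -0.2245]
[252.5 223.3] [ 2  6 11] [ 0.6475 -0.2281]
[270.2 226.4] [3 2 5] [ 0.6896 -0.2068]
[252.5 230.5] [4 2 6] [ 0.6674 -0.2466]
[271.  233.6] [3 6 8] [ 0.71   -0.2242]
[253.6 237.2] [ 3  5 11] [ 0.6872 -0.2611]
[272. 239.] [1 1 1] [ 0.7255 -0.236 ]
```

View pics/c11.png

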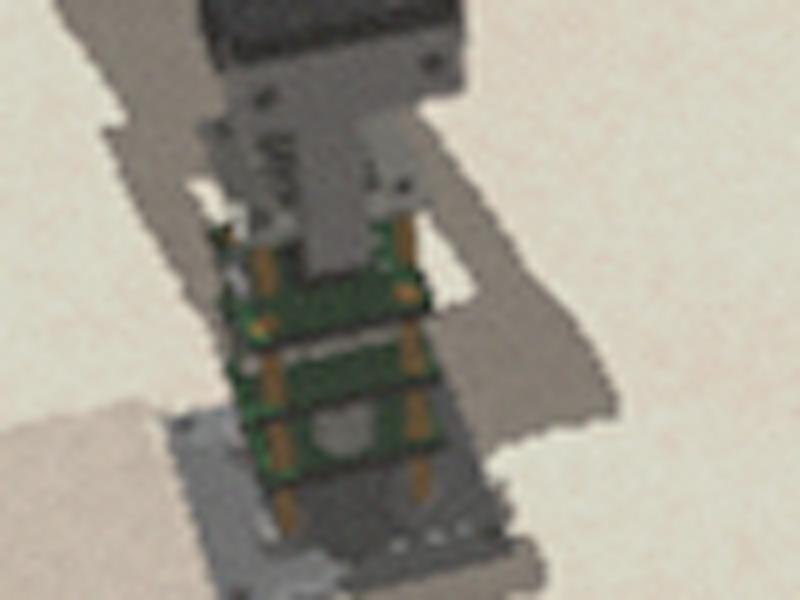

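Run:
```python
from h import *
s=load('s11'); hsv=cv2.cvtColor(s['image'],cv2.COLOR_RGB2HSV); y=cv2.inRange(hsv,(10,100,80),(32,255,255))
for c in(251,268): print([(int(v),int(y[v,c:c+5].sum()//255)) for v in range(212,236)])
print(onplane(s,[[253.1,226],[270.6,222.8]],.1187))
# plate corner points by depth
P=cloud(s); q=(np.hypot(P[...,0]-.6435,P[...,1]+.2038)<.055)&(abs(P[...,2]-.1487)<.0035); v,u=np.nonzero(q); print(q.sum(),u.min(),u.max(),v.min(),v.max(),rect(P[q]),P[q].mean(0))
s=load('s9');P=cloud(s);q=(np.hypot(P[...,0]-.6441,P[...,1]+.203)<.055)&(abs(P[...,2]-.1131)<.0035);print(q.sum(),rect(P[q]),P[q].mean(0))
```

```text
[(212, 0), (213, 0), (214, 0), (215, 0), (216, 0), (217, 0), (218, 0), (219, 0), (220, 0), (221, 2), (222, 2), (223, 2), (224, 2), (225, 2), (226, 1), (227, 0), (228, 0), (229, 0), (230, 3), (231, 3), (232, 0), (233, 0), (234, 0), (235, 2)]
[(212, 0), (213, 0), (214, 0), (215, 0), (216, 0), (217, 1), (218, 1), (219, 1), (220, 2), (221, 2), (222, 1), (223, 0), (224, 0), (225, 0), (226, 3), (227, 2), (228, 0), (229, 0), (230, 0), (231, 1), (232, 1), (233, 2), (234, 1), (235, 2)]
[[ 0.65538748 -0.23354774  0.1187    ]
 [ 0.67983071 -0.19590998  0.1187    ]]
223 245 274 204 221 [  0.6535  -0.2051  61.7397  76.6576 -29.1107] [ 0.65336848 -0.21034776  0.14752608]
191 [  0.6527  -0.207   61.5008  76.5221 -29.3243] [ 0.65501541 -0.21366144  0.11218837]
```

The cover's feet (crop (265,290) and (405,265)) land within about 2 mm of the controller's corner dots. Lowering and releasing.

>>> move_arm:
  deltas: [0,0,0,-0.1,0,0.5,1,0,0,0,-0.1,0,0.9,1,0,0,0,-0.1,0,1.15,1,0,0,0,-0.1,0,1.3,1,0,0,0,-0.1,0,1.4,1,0,0,0,-0.1,0,1.45,1,0,0,0,-0.1,0,1.45,1]

```text
time: 24.95
tool_pos: [0.643, -0.2052, 0.1156]
ee_rot: [3.141, -0.001, 1.053]
wrist_force: [-0.5, -0.3, -1.9]
width: 0.0615
finger_force: 30.0
```

>>> move_arm:
  deltas: [0,0,0,0,0,0.05,1,0,0,0,0,0,0.08,1,0,0,0,0,0,0.08,-1,0,0,0,0,0,0.08,-1,0,0,0,0,0,0.08,-1,0,0,0,0,0,0.08,-1,0,0,0,0,0,0.08,-1,0,0,0,0,0,-2,-1]

```text
time: 25.75
tool_pos: [0.641, -0.2044, 0.1317]
ee_rot: [-3.134, -0.0, 1.053]
wrist_force: [-0.8, 0.6, -0.4]
width: 0.094
finger_force: 0.0
```

>>> move_arm:
  deltas: [0,0,0,0,0,-4,-1,0,0,0,0,0,-8,-1,0,0,0,3,-4,-8,-1,0,0,0,6,-8,-8,-1,0,0,0,9,-12,-8,-1,0,0,0,10,-15,-8,-1,0,0,0,10,-15,-8,-1,0,0,0,10,-15,-8,-1]

```text
time: 26.55
tool_pos: [0.5622, -0.0439, 0.2162]
ee_rot: [3.14, -0.001, 1.054]
wrist_force: [-0.3, -1.0, 0.1]
width: 0.0937
finger_force: 0.0
```

Run:
```python
from h import *
s=snap('scene','s12'); t=snap('top','t12'); dots(s,(245,205,290,240),.104)
P=cloud(t); g=(np.hypot(P[...,0]-.641,P[...,1]+.203)<.05)&(P[...,2]>.122)
v,u=np.nonzero(g); L=onplane(t,np.c_[u,v],.134); print('top cover',g.sum(),L.mean(0),rect(L),np.median(P[g][:,2]))
a=cv2.imread('pics/s12.png')[130:280,220:420]
cv2.imwrite('pics/c12.png',cv2.resize(a,(800,600),interpolation=cv2.INTER_CUBIC))
```

```text
[270.2 224.8] [2 6 8] [ 0.6721 -0.1907]
[252.4 228.2] [2 5 9] [ 0.6474 -0.2301]
[271.  233.3] [3 5 9] [ 0.6967 -0.2123]
[253.7 237.2] [ 3  5 10] [ 0.6743 -0.2507]
[272. 239.] [1 1 1] [ 0.7132 -0.2251]
top cover 482 [ 0.64071877 -0.20290763  0.134     ] [  0.6408  -0.2028  61.4396  62.6257 -29.6998] 0.1335283464446254
```

View pics/c12.png

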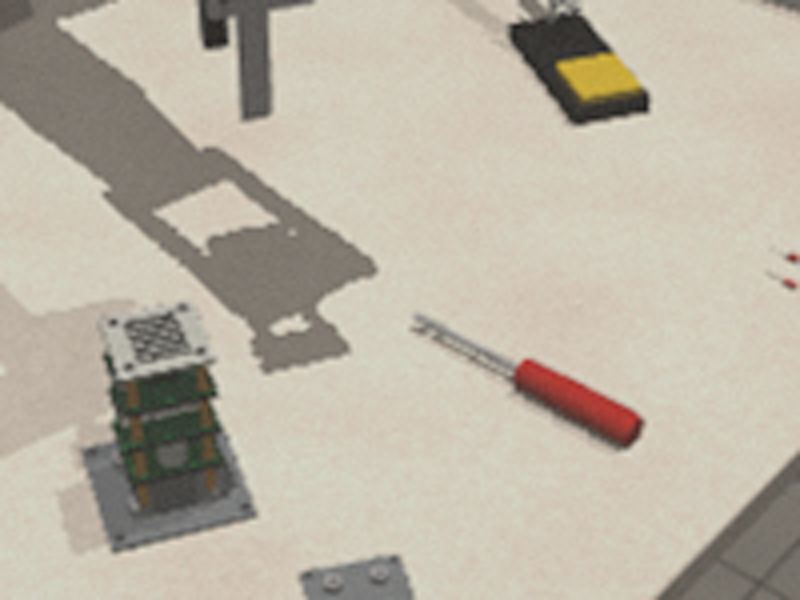

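The cover sits squarely on top at crop (158,340), z ≈ 134 mm, and the arm is clear of everything.

```bash
python3 -c "
from bench import robot
print(robot.close_job())"
```

```text
the job is handed in; nothing more can be done
None
```

The module is assembled on the middle-sized chassis (power, relay, controller, cover) and handed in at about 27 s; by the last camera check each piece was seated, parallel and within 3 mm of the one below, but the hand-in returned no verdict.

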